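# Clamp the heatsink in the quick-release vise of a laptop repair table

## Task

Clamp the finned heatsink in the green bench vise it stands in: press that vise's red quick-release lever down, keep it down while you slide the jaw up to the heatsink, and let the lever spring back up. Then screw the jaw tight by swinging the vise's screw handle over clockwise (over the top to the right, as seen from the robot) until it goes firm. Leave the other vise and the black power adapter in it alone.

Things in the scene. Friction and masses are not known exactly. Their poses are not given: they have to be found in the camera images.
- heatsink: The work: silver finned heatsink with a copper foot, 45 (x) x 64 (y) x 42 (z) mm, 0.2 to 0.4 kg, standing loose on the bed of its vise within 3 mm of the back jaw. Origin at the centre of its underside, 30 mm above the table. Its x axis is the vise's closing direction (from the moving jaw to the back jaw, away from the robot).
- back_jaw: Fixed jaw at the far end of the heatsink's vise (two alike green vises are bolted to the table). Origin at the centre of its clamping face, 53 mm above the table; x points along the closing direction (from moving to fixed jaw), y to the vise's left, z up. The vise's centre line runs through it along x. Jaw top 88 mm above the table.
- pad: Black rubber pad, 68 wide x 44 mm high, on the moving jaw of that vise. Origin at the centre of the face that meets the heatsink, 55 mm above the table; axes as the back jaw. Starts 40 to 75 mm short of the heatsink. Jaw and carriage slide together along x (about 2 N) while the lever is down, locked when it is up. The pad is springy, 3 N per mm.
- lever_top (a point): Centre of the top of the red paddle (34 along x, 52 mm along y) of that vise's quick-release lever, 88 mm above the table at rest, 58 mm behind the pad face, 30 mm left of the centre line. Axes as the back jaw; rides with the carriage. It lies in a slot 40 mm wide along x between two cheeks 105 mm high: closed fingertips press it down from above and push the carriage by the cheek.
- lever (a joint): Lever of the heatsink's vise: 0 = up, jaw locked (pawl in a rack of 7 mm pitch; let go between teeth it reads up to 0.04, and the jaw may settle back up to 4 mm when the screw bites); 0.17 rad = fully down (paddle centre 10 mm lower, 78 mm above the table); jaw free from about 0.06. Sprung: 10 to 12 N at the paddle centre; springs up by itself.
- handle_tip (a point): Outer end of that vise's screw handle: 10 mm steel bar with a 20 mm black ball, 85 mm from screw axis to tip. It swings in the upright plane across the vise 136 mm behind the pad face (screw unturned), about an axis on the centre line 60 mm above the table. At the start it leans 10 degrees left: tip 15 mm left, 144 mm above the table. Rides with the carriage.
- handle (a joint): Turn of that handle: 0 = leaning 10 degrees left, 0.17 upright, 1.2 rad = 59 degrees right (end). Growing screws the pad towards the heatsink, 14 mm per rad. Takes 0.25 N m free, 0.04 more per mm of pad squeeze; stays where left. Closed fingertips, ends 100 mm above the table, push it over in one level stroke to the right; 4 to 8 N while free, 10 to 14 N when firm.
- adapter: Bystander: black power adapter, 45 x 66 x 34 mm, standing in the other vise. Origin at the centre of its underside. Leave it.
- spare_lever_top (a point): Bystander: top of the red lever of the other vise. Leave it.
- spare_handle_tip (a point): Bystander: end of the screw handle of the other vise. Leave it.
Mind the look-alikes: they are no part of the job. What is shaped like the heatsink but purple is not meant.

How it is judged:
On the way, in this order (a step that is already met when the one before it is completed fails the run):
1. the lever of the heatsink's vise is held down while the jaw slides (more than 15 mm from its start) (value of joint lever above 0.07 rad and distance of lever_top from where it was at the start of the episode above 0.018 m), for 0.1 s.
2. the lever is up again, the jaw's pad within 7 mm of the heatsink, the screw not yet turned (value of joint lever below 0.055 rad and x of pad in the frame of heatsink above -0.0295 m and value of joint handle below 0.12 rad), for 0.2 s.
At the end, for the whole second after the job is handed in: The heatsink stands upright (within 7 degrees) on the vise's bed (lifted by less than 6 mm), pinched between the pad (more than 8 N) and the back jaw (more than 6 N), at rest; the lever is up (less than 0.055 rad) and the handle has been turned by more than 0.15 rad (contact force between pad and heatsink above 8 N and contact force between back_jaw and heatsink above 6 N and value of joint lever below 0.055 rad and value of joint handle above 0.15 rad and angle between heatsink's own z axis and vertical below 0.12 rad and z of heatsink in the frame of back_jaw below -0.017 m and linear speed of heatsink below 0.02 m/s); the robot touches nothing.
It fails at once if the black power adapter is moved by more than 15 mm (distance of adapter from where it was at the start of the episode above 0.015 m).
It fails at once if the other vise's lever is pressed or its jaw slid (distance of spare_lever_top from where it was at the start of the episode above 0.006 m).
It fails at once if the other vise's handle is swung (distance of spare_handle_tip from where it was at the start of the episode above 0.02 m).
It also fails if it takes over 38 s, if anything falls off the work surface, if the arm or the gripper's body presses on something with over 40 N, if the wrist force passes 120 N, or if a joint passes its speed limit or range.

## Robot

A 6-joint arm with a two-finger parallel gripper is mounted at the origin on the work surface. World frame = base frame: x ahead of the robot, y to its left, z up, the work surface at z = 0. Lengths are in m, angles in rad, forces in N, time in s.
With the tool pointing down it reaches from about 0.425 to 0.95 m from the base axis. Payload 3.5 kg.
Tool frame: the origin (TCP) lies between the finger pads; the fingertips stand 22 mm ahead of it and the grasp point (between the pads) lies 3 mm ahead of it (ctrl.nose_length is the z of the fingertips in the tool frame, in m); z points along the fingers, y is the line along which they close (so a half turn about z gives the same grasp; the last joint's range is limited). The gripper opens to 85 mm and grips with 20 to 120 N. Pads are 22 mm wide; open, the fingers measure 114 mm over their backs; the gripper's body (76 mm by 85 mm) begins 54 mm behind the grasp point. The pads swing forward as they close: fully open they stand 13 mm farther back than shut.
Start: joints at [1.198, 0.286, 1.577, -0, 1.279, -0.15], TCP at [0.149, 0.658, 0.253] pointing down, gripper open.
Joint ranges: [-2.77, 2.77], [-0.9, 2.22], [0.21, 2.48], [-1.53, 4.67], [0.24, 2.81], [-2.84, 2.84]. Speed limits (rad/s): [2.79, 2.79, 3.14, 3.14, 3.14, 3.14].

## Interface

Orientations are given as a unit quaternion [x, y, z, w].
In Python, from plant import ctrl gives the robot as it stands. The module is installed in compiled form; this text tells all that it offers.
- The arm moves only by the tool send_rows, never from a script. Its argument "rows" is text: rows parted by semicolons, each of 7 numbers parted by spaces: the turn, a rotation vector about the tool's x, y, z in shares of 90 degrees (1.0 is 90 degrees), then the shift along the tool's x, y, z in normalised numbers (1 is 400 mm), then the opening, from -1 (shut) to 1 (fully open). A call has 1 to 8 rows; each row is the pose to reach, as a shift and turn from the pose commanded when the call began, along the tool's axes at that moment; what a row does not reach only later rows make up. A row lasts 1/8 s, in which the tool goes at most 62.5 mm and 10.7 degrees, less where a joint would pass 70% of its speed; a pose out of reach is approached as far as the arm can. A shift or turn number past 1, either way, is cut back to 1. A call with a gripper value outside its range is refused whole. The fingers move at their own pace and stop on an object; "grip_force" is the grip in N (left out, the last holds). Time passes only in rows, so rows that repeat a pose let the fingers close. It gives the time, the measured TCP pose, the force, the opening and the grip force at its end, in the units of the state.
- ctrl.get_state(): the state, without advancing time (a new reading comes with each control period).
- ctrl.read_camera(name): name is "side" or "top" or "wrist"; returns a dict with "color" (420x560x3 uint8, red, green, blue), "fx", "fy", "cx", "cy" (pixels), "extrinsics" (4x4, takes a point from world to camera coordinates). Camera axes: x right, y down, z forward; pixel columns grow to the right and rows downward; lengths in m; the calibration is good to about 2 mm. A picture is of the moment at which its call begins. There is no depth.
- ctrl.sign_off(): hands the job in; it is judged then, once.
Trained networks look in a picture, given as the dict that the camera call returned (one of the last four; its "shot" number tells which), for a name from the list of things; names that differ only in an ending like _2 or _b are one class to them, and where a whole thing is asked for, a point or a joint stands for the part that bears it (a point fixed in the world has none). Each returns a list of dicts, best first, with "p" (0 to 1); they miss things now and then, are a little off and sometimes report something else, mostly with a low value. They report only what shows in the picture. A call takes as long as a camera call. They do not tell look-alikes from the thing itself.
- ctrl.look_for(picture, target): "position" ([x, y, z] in m, in the coordinates of the camera as it stood for that picture, good to about 4 mm: the middle of the surface that is visible of it).
The state is a dict: "time": time; "qpos": joint angles; "dq": joint speeds; "joint_efforts": joint torques, N m; "eef_pos": TCP position; "tcp_rot": TCP orientation; "contact_force": force on the tool from outside, world axes, zero at the start; "wrist_torque": the same for the moment, N m; "opening": opening from 0.0 (shut) to 1.0 (fully open); "finger_force": force on a finger pad.
Only numpy, scipy, OpenCV 4.12 (cv2) and the standard library are available. Lean on these libraries where they do the work, as an engineer would, in place of code of your own. Each camera call takes 0.05 s, during which the arm holds its last target. There are 200 camera calls.

## Working session

There is one attempt and no reset: what is moved stays moved. The work goes in short steps, Python scripts to look and compute and a tool call to move; the robot and the scene stay as the last step left them, time stands still between calls to the robot, and variables do not carry over. Pictures are saved under pics/ and viewed, at most 10 in all, crops included, and the job is handed in when it is done.

Besides the shell and the picture viewer there is one more tool, called by a JSON object that holds its "api" and its "payload", one argument or row to a line. send_rows: Moves the arm, as the interface text tells. Its arguments: {"type":"object","properties":{"rows":{"type":"string"},"grip_force":{"type":"number"}},"required":["rows"]}

```bash
mkdir -p pics
cat > h.py <<'E'
import numpy as np, cv2
from plant import ctrl
from scipy.spatial.transform import Rotation as R
def shot(cam,name=None):
    p=ctrl.read_camera(cam)
    if name: cv2.imwrite('pics/'+name+'.png',p['color'][:,:,::-1])
    return p
def world(p,c):
    E=np.array(p['extrinsics']); return E[:3,:3].T@(np.array(c)-E[:3,3])
def ray(p,u,v,z):
    E=np.array(p['extrinsics']); o=-E[:3,:3].T@E[:3,3]
    d=E[:3,:3].T@np.array([(u-p['cx'])/p['fx'],(v-p['cy'])/p['fy'],1]); return o+d*(z-o[2])/d[2]
def look(p,names):
    for n in names:
        for r in ctrl.look_for(p,n)[:4]: print(n,round(r['p'],2),world(p,r['position']).round(4))
def rows(pos,yaw=None):
    s=ctrl.get_state(); print(s['eef_pos'],s['tcp_rot'],R.from_quat(s['tcp_rot']).as_matrix().round(3).tolist())
E
python3 - <<'E'
from h import *
for c in ('top','side'):
    p=shot(c,c+'0'); print(c)
    look(p,['heatsink','back_jaw','pad','lever_top','handle_tip','adapter'])
rows(0); print(ctrl.nose_length)
E
```

```text
top
heatsink 0.96 [0.4892 0.0367 0.0265]
heatsink 0.79 [0.6579 0.1817 0.0666]
heatsink 0.79 [0.783  0.1704 0.0319]
back_jaw 0.77 [0.6896 0.1766 0.0893]
lever_top 0.64 [0.512  0.2191 0.0903]
handle_tip 0.48 [0.4387 0.2076 0.113 ]
adapter 0.98 [ 0.5931 -0.21    0.0659]
side
heatsink 0.82 [0.7783 0.1669 0.0348]
heatsink 0.66 [0.6536 0.1587 0.0676]
heatsink 0.58 [0.4915 0.0278 0.024 ]
back_jaw 0.81 [0.6914 0.1494 0.0747]
pad 0.61 [0.5698 0.1776 0.0687]
lever_top 0.68 [0.516  0.2115 0.0851]
handle_tip 0.54 [0.4354 0.2122 0.0994]
adapter 0.93 [ 0.5903 -0.2292  0.0614]
[0.14910816 0.65832791 0.25337364] [1.11158848e-01 9.93802651e-01 3.44182082e-05 7.68179429e-06] [[-0.975, 0.221, 0.0], [0.221, 0.975, 0.0], [-0.0, 0.0, -1.0]]
0.022
```

View pics/top0.png

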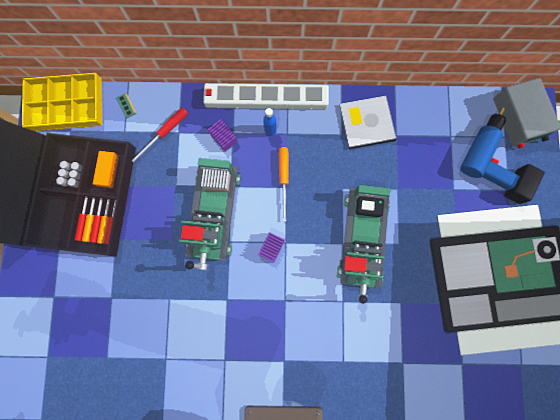

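View pics/side0.png

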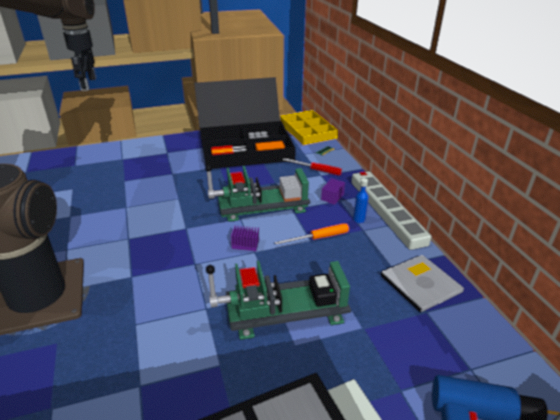

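The left vise holds the silver heatsink, at about (215,179), with its red lever at (192,232) and its handle ball at (190,265). The right vise holds the adapter. The purple finned blocks are decoys. I'll bring the wrist camera over the left vise for a finer measurement.

Run:
```python
from h import *
s=ctrl.get_state();M=R.from_quat(s['tcp_rot']).as_matrix()
print((M.T@(np.array([.5,.19,.36])-s['eef_pos'])*1000).round(1))
p=shot('wrist');E=np.array(p['extrinsics']);print('cam',(M.T@(-E[:3,:3].T@E[:3,3]-s['eef_pos'])).round(3),(E[:3,:3]@M).round(2).tolist(),p['fx'])
```

```text
[-445.7 -379.2 -106.6]
cam [ 0.076 -0.    -0.12 ] [[-0.0, 1.0, -0.0], [-0.95, -0.0, -0.3], [-0.3, 0.0, 0.95]] 290.92155262984454
```

The manual's scale: shifts go in shares of 400 mm and turns go in shares of 90 degrees. Converting my numbers, -325 mm is -0.8125, -280 mm is -0.7.

{"api": "send_rows", "payload": {
  "rows": "0 0 0 -0.05 -0.025 -0.1375 -1; 0 0 0 -0.125 -0.1 -0.2375 -1; 0 0 0 -0.2375 -0.2 -0.2675 -1; 0 0 0 -0.35 -0.3 -0.2675 -1; 0 0 0 -0.4675 -0.4 -0.2675 -1; 0 0 0 -0.5825 -0.5 -0.2675 -1; 0 0 0 -0.7 -0.6 -0.2675 -1; 0 0 0 -0.8125 -0.7 -0.2675 -1"
}}

```text
time: 1.75
eef_pos: [0.4051, 0.3117, 0.3607]
tcp_rot: [0.111, 0.994, 0.0, 0.0]
contact_force: [-0.1, -0.2, -0.6]
opening: -0.002
finger_force: 0.0
```

Scaled: -121 mm is -0.3025, -99 mm is -0.2475.

{"api": "send_rows", "payload": {
  "rows": "0 0 0 -0.1 -0.0825 0 -1; 0 0 0 -0.2 -0.165 0 -1; 0 0 0 -0.3025 -0.2475 0 -1; 0 0 0 -0.3025 -0.2475 0 -1; 0 0 0 -0.3025 -0.2475 0 -1"
}}

```text
time: 2.38
eef_pos: [0.5001, 0.1903, 0.3603]
tcp_rot: [0.111, 0.994, 0.0, -0.0]
contact_force: [-0.4, 0.1, -0.1]
opening: -0.001
finger_force: 0.0
```

Run:
```python
from h import *
p=shot('wrist','w1'); np.save('w1.npy',p,allow_pickle=True)
look(p,['heatsink','back_jaw','pad','lever_top','handle_tip'])
rows(0)
cv2.imwrite('pics/w1b.png',cv2.resize(p['color'][:,:,::-1],(800,600),interpolation=cv2.INTER_CUBIC))
```

```text
heatsink 0.84 [0.4829 0.0431 0.0352]
heatsink 0.72 [0.6463 0.204  0.036 ]
back_jaw 0.7 [0.687  0.2138 0.0768]
pad 0.88 [0.5671 0.1915 0.0728]
lever_top 0.78 [0.5165 0.2165 0.0894]
handle_tip 0.89 [0.4364 0.2129 0.1348]
[0.49980973 0.19104906 0.36051581] [1.10308932e-01 9.93897333e-01 8.63596809e-05 1.54196968e-04] [[-0.976, 0.219, 0.0], [0.219, 0.976, 0.0], [-0.0, 0.0, -1.0]]
```

View pics/w1b.png

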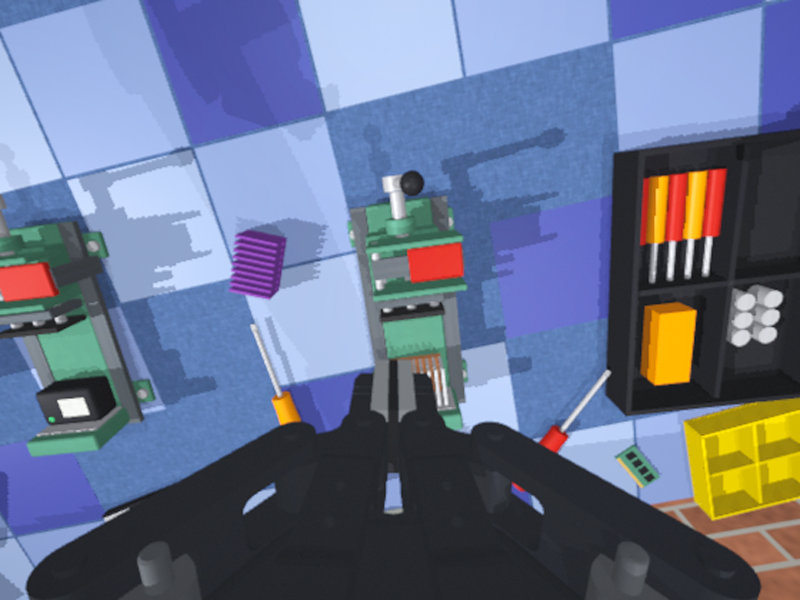

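The wrist view is upside down, with the robot towards the top. The left vise is well in view: red paddle at about (436,262), ball at (412,183), pad edge near (412,310), and the heatsink partly hidden at (435,380).

```bash
cat >> h.py <<'E'
def paddle(p,near,z=.088):
    c=p['color'].astype(int); m=((c[:,:,0]>170)&(c[:,:,1]<80)&(c[:,:,2]<80)).astype(np.uint8)
    for q in cv2.findContours(m,cv2.RETR_EXTERNAL,cv2.CHAIN_APPROX_NONE)[0]:
        if cv2.contourArea(q)<100: continue
        w=np.array([ray(p,u,v,z)[:2] for u,v in q[:,0]])
        r=cv2.minAreaRect((w*1000).astype(np.float32))
        if np.hypot(*(np.array(r[0])/1000-near))<.06: print('paddle',r, cv2.boxPoints(r).round(1).tolist())
E
python3 - <<'E'
from h import *
for c in ('wrist','top'):
    p=shot(c); paddle(p,[.516,.216])
    if c=='wrist':
        k=560/800
        for n,u,v,z in [('ball',412,183,.144),('axisrod',397,205,.06),('padL',440,305,.077),('padR',383,316,.077)]: print(n,ray(p,u*k,v*k,z).round(4))
    else:
        hsv=cv2.cvtColor(p['color'],cv2.COLOR_RGB2HSV)
        cv2.imwrite('pics/t2.png',cv2.resize(p['color'][145:280,160:270,::-1],None,fx=5,fy=4.4,interpolation=cv2.INTER_CUBIC))
E
```

```text
paddle ((517.111328125, 228.5454864501953), (50.89680099487305, 32.41439437866211), 84.64217376708984) [[498.6000061035156, 204.6999969482422], [530.9000244140625, 201.6999969482422], [535.5999755859375, 252.39999389648438], [503.3999938964844, 255.39999389648438]]
ball [0.4381 0.2205 0.144 ]
axisrod [0.4585 0.2048 0.06  ]
padL [0.5644 0.2261 0.077 ]
padR [0.5631 0.1666 0.077 ]
```

View pics/t2.png

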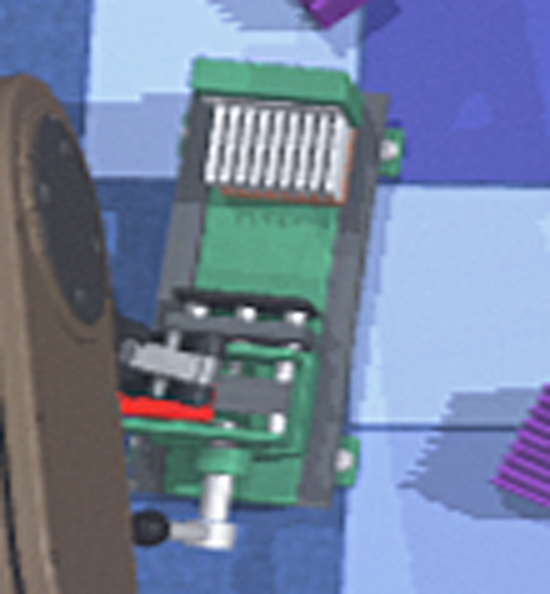

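Run:
```python
from h import *
p=shot('top')
for n,x,y,z in [('hsNL',205,180,.072),('hsNR',333,192,.072),('bjL',200,98,.088),('bjR',350,120,.088),('padR',312,318,.077),('padL',175,300,.077)]: print(n,ray(p,160+x/5,145+y/4.4,z).round(4))
s=ctrl.get_state();M=R.from_quat(s['tcp_rot']).as_matrix()
print((M.T@(np.array([.517,.2285,.15])-s['eef_pos'])*1000).round(1),R.from_matrix(M).as_euler('zyx',degrees=True))
```

```text
hsNL [0.6368 0.214  0.072 ]
hsNR [0.6307 0.1491 0.072 ]
bjL [0.6808 0.2153 0.088 ]
bjR [0.6691 0.1398 0.088 ]
padR [0.557  0.1561 0.077 ]
padL [0.5662 0.2246 0.077 ]
[ -8.1  40.6 210.4] [-1.67288211e+02  1.14935579e-02 -1.79997289e+02]
```

Scaled: 210 mm is 0.525, 100 mm is 0.25, -7.4 degrees is -0.0822.

{"api": "send_rows", "payload": {
  "rows": "0 0 -0.0822 -0.02 0.1015 0.125 -1; 0 0 -0.0822 -0.02 0.1015 0.25 -1; 0 0 -0.0822 -0.02 0.1015 0.375 -1; 0 0 -0.0822 -0.02 0.1015 0.5 -1; 0 0 -0.0822 -0.02 0.1015 0.525 -1; 0 0 -0.0822 -0.02 0.1015 0.525 -1"
}}

```text
time: 3.58
eef_pos: [0.5175, 0.2281, 0.1509]
tcp_rot: [0.047, 0.999, 0.0, 0.0]
contact_force: [0.1, 0.0, 0.9]
opening: -0.003
finger_force: 0.0
```

Run:
```python
from h import *
p=shot('wrist','w3'); paddle(p,[.516,.216])
s=ctrl.get_state();M=R.from_quat(s['tcp_rot']).as_matrix();print(s['eef_pos'],s['contact_force'],M[:2,0])
print((M.T@(np.array([.517,.2285,.115])-s['eef_pos'])*1000).round(1))
```

```text
paddle ((517.9954223632812, 228.43234252929688), (50.853450775146484, 29.386856079101562), 84.57400512695312) [[501.0, 204.5], [530.2000122070312, 201.6999969482422], [535.0, 252.39999389648438], [505.79998779296875, 255.10000610351562]]
[0.51842959 0.22831548 0.15240091] [ 0.88107344 -0.13358404  0.38271196] [-0.99561863  0.09345845]
[ 1.6  0.  37.4]
```

View pics/w3.png

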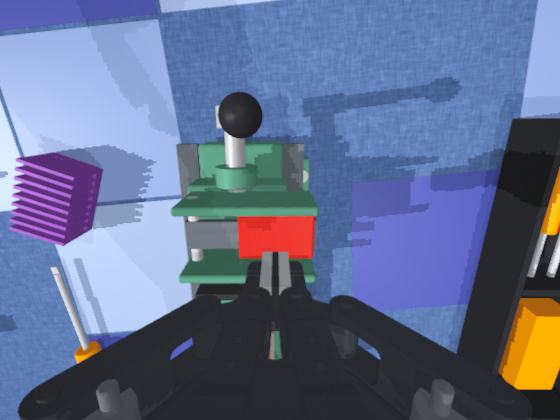

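The tool is aligned with the vise and the fingertips are over the paddle at about (275,235). I'll press down now.

Scaled: 50 mm is 0.125, 48 mm is 0.12.

{"api": "send_rows", "payload": {
  "rows": "0 0 0 0.0025 0 0.05 -1; 0 0 0 0.0025 0 0.0875 -1; 0 0 0 0.0025 0 0.105 -1; 0 0 0 0.0025 0 0.12 -1; 0 0 0 0.0025 0 0.125 -1; 0 0 0 0.0025 0 0.125 -1"
}}

```text
time: 4.38
eef_pos: [0.5191, 0.2285, 0.1047]
tcp_rot: [0.047, 0.999, 0.001, 0.003]
contact_force: [-2.1, -2.2, 11.4]
opening: -0.003
finger_force: 5.7
```

Scaled: -39 mm is -0.0975, -33 mm is -0.0825.

{"api": "send_rows", "payload": {
  "rows": "0 0 0 0 0 0.01 -1; 0 0 0 -0.0125 0 0.01 -1; 0 0 0 -0.025 0 0.01 -1; 0 0 0 -0.0375 0 0.01 -1; 0 0 0 -0.0525 0 0.01 -1; 0 0 0 -0.0675 0 0.01 -1; 0 0 0 -0.0825 0 0.01 -1; 0 0 0 -0.0975 0 0.01 -1"
}}

```text
time: 5.38
eef_pos: [0.5585, 0.225, 0.1016]
tcp_rot: [0.047, 0.999, 0.001, 0.004]
contact_force: [-2.2, -0.5, 14.4]
opening: 0.002
finger_force: 6.2
```

Scaled: -20 mm is -0.05, -17 mm is -0.0425.

{"api": "send_rows", "payload": {
  "rows": "0 0 0 -0.015 0 0 -1; 0 0 0 -0.03 0 0 -1; 0 0 0 -0.0425 0 0 -1; 0 0 0 -0.05 0 0 -1; 0 0 0 -0.05 0 0 -1"
}}

```text
time: 6.0
eef_pos: [0.5791, 0.2231, 0.1021]
tcp_rot: [0.047, 0.999, 0.001, 0.005]
contact_force: [-1.0, -1.1, 12.9]
opening: -0.002
finger_force: 6.1
```

Run:
```python
from h import *
s=ctrl.get_state();print(s['eef_pos'],s['contact_force'])
p=shot('side','s4');cv2.imwrite('pics/s4c.png',cv2.resize(p['color'][160:225,195:325,::-1],(780,390),interpolation=cv2.INTER_CUBIC))
```

```text
[0.57910827 0.22313821 0.10207928] [-0.99222079 -1.09939471 12.90842293]
```

View pics/s4c.png

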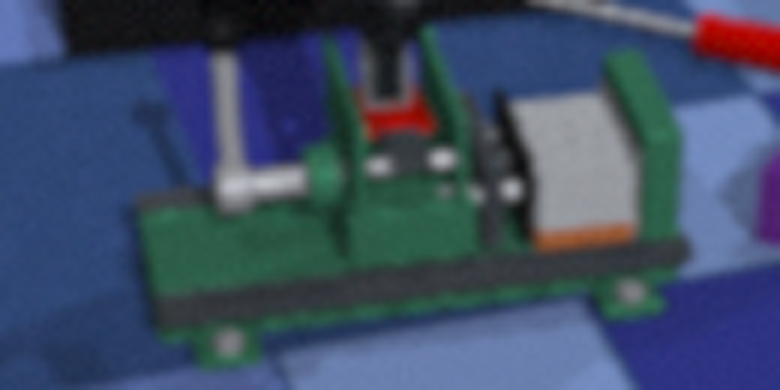

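The pad, at about (520,180) in the crop, is at or nearly at the heatsink. I'll creep forward until the force rises.

Scaled: -4 mm is -0.01, -2 mm is -0.005.

{"api": "send_rows", "payload": {
  "rows": "0 0 0 -0.005 0 0 -1; 0 0 0 -0.01 0 0 -1; 0 0 0 -0.01 0 0 -1"
}}

```text
time: 6.42
eef_pos: [0.5815, 0.2229, 0.1014]
tcp_rot: [0.047, 0.999, 0.001, 0.003]
contact_force: [-4.1, -1.1, 12.9]
opening: 0.0
finger_force: 6.3
```

Scaled: -4 mm is -0.01, -2 mm is -0.005.

{"api": "send_rows", "payload": {
  "rows": "0 0 0 -0.005 0 0 -1; 0 0 0 -0.01 0 0 -1; 0 0 0 -0.01 0 0 -1"
}}

```text
time: 6.8
eef_pos: [0.5838, 0.2227, 0.101]
tcp_rot: [0.047, 0.999, 0.001, 0.0]
contact_force: [-7.5, -0.8, 14.6]
opening: -0.004
finger_force: 7.2
```

Run:
```python
from h import *
s=ctrl.get_state();print(s['eef_pos'],s['contact_force'])
p=shot('side');cv2.imwrite('pics/s5c.png',cv2.resize(p['color'][160:225,195:325,::-1],(780,390),interpolation=cv2.INTER_CUBIC))
```

```text
[0.58381016 0.22268916 0.10097015] [-7.53626725 -0.7799729  14.62205925]
```

View pics/s5c.png

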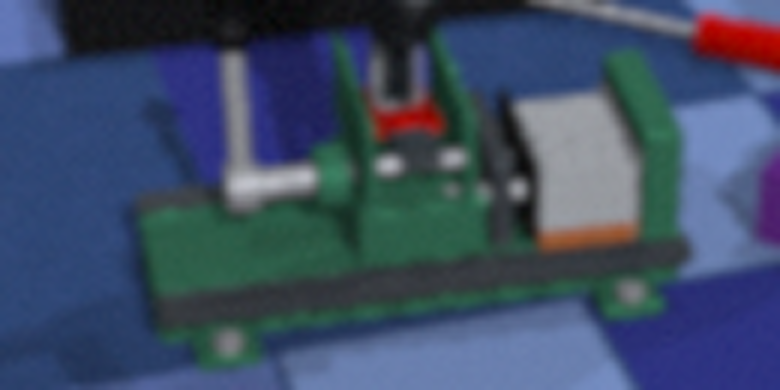

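The force along the slide has risen to about 7.5 N, so the pad is seated on the heatsink. I'll lift straight up to let the lever spring back.

Scaled: -100 mm is -0.25, -60 mm is -0.15.

{"api": "send_rows", "payload": {
  "rows": "0 0 0 0 0 -0.0125 -1; 0 0 0 0 0 -0.025 -1; 0 0 0 0 0 -0.0375 -1; 0 0 0 0 0 -0.0625 -1; 0 0 0 0.005 0 -0.15 -1; 0 0 0 0.005 0 -0.25 -1; 0 0 0 0.005 0 -0.25 -1; 0 0 0 0.005 0 -0.25 -1"
}}

```text
time: 7.85
eef_pos: [0.5805, 0.2218, 0.1957]
tcp_rot: [0.047, 0.999, -0.0, -0.0]
contact_force: [-0.1, -0.8, -0.2]
opening: 0.002
finger_force: 0.0
```

Run:
```python
from h import *
p=shot('wrist','w6'); paddle(p,[.58,.22]); look(p,['pad','lever_top','handle_tip','heatsink'])
s=ctrl.get_state();print(s['eef_pos'],s['contact_force'],s['time'])
```

```text
paddle ((583.43505859375, 222.64633178710938), (50.34986877441406, 29.844985961914062), 84.56993865966797) [[566.2000122070312, 199.0], [595.9000244140625, 196.1999969482422], [600.7000122070312, 246.3000030517578], [571.0, 249.10000610351562]]
pad 0.73 [0.6306 0.1728 0.0745]
pad 0.52 [0.7012 0.2092 0.0803]
lever_top 0.95 [0.5836 0.2078 0.0853]
handle_tip 0.7 [0.5034 0.21   0.1393]
heatsink 0.75 [0.4904 0.0454 0.0338]
heatsink 0.68 [0.7858 0.2021 0.0104]
heatsink 0.63 [0.6581 0.1673 0.0662]
[0.58011417 0.22180204 0.19464379] [ 0.40297047 -0.32597617 -0.37449856] 8.1
```

View pics/w6.png

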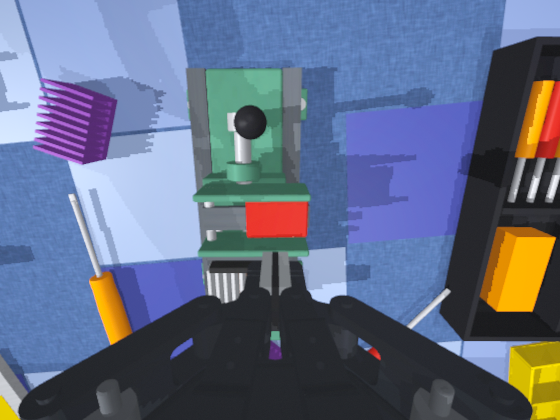

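The lever has sprung up and the paddle centre is at (0.583, 0.223), a slide of 66 mm. The pad is at the heatsink, and the ball shows at (250,122), about (0.504, 0.215) in world. Next I'll go to the left of the handle.

Scaled: 75 mm is 0.1875, 73 mm is 0.1825.

{"api": "send_rows", "payload": {
  "rows": "0 0 0 0.075 0.05 0 -1; 0 0 0 0.1875 0.05 0 -1; 0 0 0 0.1875 0.05 0.0625 -1; 0 0 0 0.1875 0.05 0.125 -1; 0 0 0 0.1875 0.05 0.1825 -1; 0 0 0 0.1875 0.05 0.1825 -1"
}}

```text
time: 8.85
eef_pos: [0.5061, 0.2484, 0.1205]
tcp_rot: [0.047, 0.999, -0.001, -0.003]
contact_force: [-0.2, -0.1, 1.3]
opening: -0.001
finger_force: 0.0
```

Scaled: -50 mm is -0.125, -44 mm is -0.11.

{"api": "send_rows", "payload": {
  "rows": "0 0 0 0 -0.025 -0.0025 -1; 0 0 0 0 -0.05 -0.0025 -1; 0 0 0 0 -0.065 -0.0025 -1; 0 0 0 0 -0.08 -0.0025 -1; 0 0 0 0 -0.095 -0.0025 -1; 0 0 0 0 -0.11 -0.0025 -1; 0 0 0 0 -0.125 -0.0025 -1"
}}

```text
time: 9.72
eef_pos: [0.5035, 0.2001, 0.1253]
tcp_rot: [0.048, 0.999, 0.002, 0.001]
contact_force: [0.7, 9.1, -3.4]
opening: -0.0
finger_force: 3.7
```

Scaled: -18 mm is -0.045, -12 mm is -0.03.

{"api": "send_rows", "payload": {
  "rows": "0 0 0 0 -0.015 0.0075 -1; 0 0 0 0 -0.03 0.0075 -1; 0 0 0 0 -0.045 0.0075 -1; 0 0 0 0 -0.045 0.0075 -1"
}}

```text
time: 10.22
eef_pos: [0.5027, 0.183, 0.123]
tcp_rot: [0.048, 0.999, 0.003, 0.002]
contact_force: [1.1, 9.3, 0.1]
opening: 0.001
finger_force: 3.8
```

Scaled: -12 mm is -0.03, -6 mm is -0.015.

{"api": "send_rows", "payload": {
  "rows": "0 0 0 0 -0.015 0 -1; 0 0 0 0 -0.03 0 -1; 0 0 0 0 -0.03 0 -1"
}}

```text
time: 10.6
eef_pos: [0.5025, 0.1717, 0.1237]
tcp_rot: [0.048, 0.999, 0.004, 0.003]
contact_force: [1.3, 12.0, 1.1]
opening: 0.0
finger_force: 5.6
```

Run:
```python
from h import *
s=ctrl.get_state();print(s['eef_pos'],s['contact_force'],s['wrist_torque'])
p=shot('wrist','w7'); look(p,['pad','lever_top','handle_tip'])
```

```text
[0.50253059 0.17166714 0.12373503] [ 1.30954929 11.95202801  1.07939453] [ 1.86988049 -0.28465178 -0.07320494]
lever_top 0.55 [0.5801 0.2219 0.0857]
handle_tip 0.91 [0.4881 0.1655 0.0953]
```

View pics/w7.png

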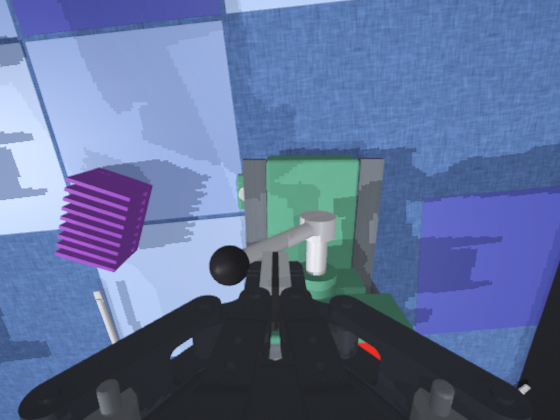

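The handle is over to the right, with the ball at (229,265). The force has reached the firm range at 12 N. I'll add a bit more for margin, then retreat.

Scaled: -10 mm is -0.025, -5 mm is -0.0125.

{"api": "send_rows", "payload": {
  "rows": "0 0 0 0 -0.0125 0 -1; 0 0 0 0 -0.025 0 -1; 0 0 0 0 -0.025 0 -1"
}}

```text
time: 11.18
eef_pos: [0.5014, 0.1629, 0.1229]
tcp_rot: [0.049, 0.999, 0.006, 0.003]
contact_force: [4.7, 15.7, -3.3]
opening: -0.003
finger_force: 6.7
```

Scaled: -180 mm is -0.45, -140 mm is -0.35.

{"api": "send_rows", "payload": {
  "rows": "0 0 0 0 0.02 0 -1; 0 0 0 0 0.05 0 -1; 0 0 0 0 0.05 -0.1 -1; 0 0 0 0 0.05 -0.225 -1; 0 0 0 0 0.05 -0.35 -1; 0 0 0 0.1 0.05 -0.45 -1; 0 0 0 0.1 0.05 -0.45 -1; 0 0 0 0.1 0.05 -0.45 -1"
}}

```text
time: 12.18
eef_pos: [0.4614, 0.1827, 0.3006]
tcp_rot: [0.047, 0.999, -0.0, -0.0]
contact_force: [-0.3, -0.3, -0.0]
opening: 0.004
finger_force: 0.0
```

Run:
```python
from h import *
s=ctrl.get_state();print(s['eef_pos'],s['contact_force'],s['time'])
p=shot('wrist','w8'); look(p,['pad','lever_top','handle_tip','heatsink']); paddle(p,[.58,.22])
q=shot('side');a=cv2.resize(q['color'][160:225,195:325,::-1],(560,280),interpolation=cv2.INTER_CUBIC)
cv2.imwrite('pics/c8.png',np.vstack([p['color'][60:360,:,::-1],a]))
```

```text
[0.46139743 0.18270802 0.30059732] [-0.32991306 -0.31665541 -0.04708265] 12.175
pad 0.2 [0.6821 0.1647 0.0848]
lever_top 0.84 [0.5805 0.2296 0.0883]
handle_tip 0.79 [0.4903 0.1766 0.1007]
heatsink 0.58 [0.4831 0.0423 0.0349]
paddle ((580.9486694335938, 227.62606811523438), (40.71530532836914, 24.681808471679688), 84.58928680419922) [[566.7000122070312, 208.5], [591.2999877929688, 206.1999969482422], [595.2000122070312, 246.6999969482422], [570.5999755859375, 249.10000610351562]]
```

View pics/c8.png

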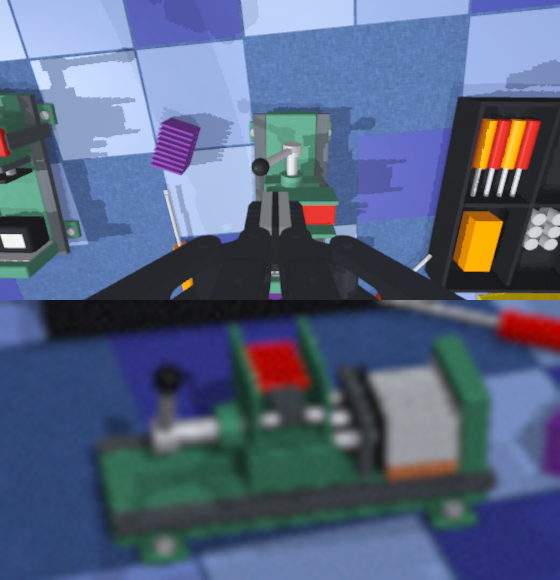

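In the pictures the lever is up, the handle has stayed about 50° right, and the heatsink stands upright between pad and back jaw. The handle force climbed 9, 12, then 16 N against about 6 N free, which means a firm squeeze.

```bash
python3 -c "
from plant import ctrl
print(ctrl.sign_off())"
```

```text
the job is handed in; nothing more can be done
None
```

I clamped the heatsink in its green vise and handed the job in at about 12 s. The lever is up and the screw handle is firm at about 50° right, judging by the last pictures and the 16 N push. The other vise and the adapter were left alone, and the hand-in gave no verdict.

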